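# Roll the rolling pin home and turn its keeper

## Robot

A 6-joint arm with a two-finger parallel gripper is mounted at the origin on a cart in front of the work surface, level with it; the furniture and walls round the work are solid. World frame = base frame: x ahead of the robot, y to its left, z up, the work surface at z = 0. Lengths are in m, angles in rad, forces in N, time in s.
With the tool pointing down it reaches from about 0.3 to 0.95 m from the base axis. Payload 3.1 kg.
Tool frame: the origin (TCP) lies on the centre line of the jaws, within the pads' length; the fingertips stand 8 mm ahead of it and the grasp point (between the pads) lies 11 mm behind it; z points along the fingers, y is the direction in which the jaws open and shut (so a half turn about z gives the same grasp; the last joint's range is limited). The gripper opens to 85 mm and grips with 20 to 120 N. Pads are 22 mm wide; open, the fingers measure 114 mm over their backs; the gripper's body (76 mm by 85 mm) begins 54 mm behind the grasp point. The pads swing forward as they close: fully open they stand 13 mm farther back than shut.
Start: joints at [1.165, 0.308, 1.634, -0, 1.2, -0.07], TCP at [0.206, 0.59, 0.239] pointing down, gripper open.
Joint ranges: [-3.06, 3.06], [-0.79, 1.96], [0.05, 2.63], [-1.19, 4.34], [0.05, 2.64], [-2.94, 2.94]. Speed limits (rad/s): [2.79, 2.79, 3.14, 3.14, 3.14, 3.14].

## Interface

Orientations are given as a unit quaternion [w, x, y, z].
In Python, from rig import state, get_image, sign_off gives the robot as it stands.
- The arm moves only by the shell command python3 -m creep 'ROWS' [FORCE]. ROWS is JSON, a list of rows, each a list of 7 numbers: the shift along the tool's x, y, z in cm, then the turn, a rotation vector about the tool's x, y, z in degrees, then the opening, from 0 (shut) to 1 (fully open). A call has 1 to 5 rows; each row shifts and turns the commanded pose from where the row before left it, along the tool's axes as they then stand; what a row does not reach is not made up. A row lasts 1/12 s, in which the tool goes at most 41.7 mm and 7.16 degrees, less where a joint would pass 70% of its speed; a pose out of reach is approached as far as the arm can. A call is refused whole if a number of a shift passes 4.17 or a number of a turn 7.16, either way. A call with a gripper value outside its range is refused whole. The fingers move at their own pace and stop on an object; FORCE is the grip in N (left out, the last holds). Time passes only in rows, so rows that do not move let the fingers close. It gives the time, the measured TCP pose, the force and the opening at its end, in the units of the state.
- state(): the state, without advancing time (a new reading comes with each control period).
- get_image(name): name is "scene" or "top" or "wrist"; returns a dict with "img" (384x512x3 uint8, blue, green, red), "vertical_fov" (degrees; the focal length in pixels is half the picture's height over the tangent of half this angle, whatever the lens; pixels are square), "cx", "cy" (the principal point, pixels), "extrinsics" (4x4, takes a point from world to camera coordinates). Camera axes: x right, y down, z forward; pixel columns grow to the right and rows downward; lengths in m; the calibration is good to about 2 mm. A picture is of the moment at which its call begins. There is no depth.
- sign_off(): hands the job in, once; it reports no verdict.
The state is a dict: "time": time; "joints": joint angles; "qd": joint speeds; "joint_torque": joint torques, N m; "tool_pos": TCP position; "ee_rot": TCP orientation; "wrist_force": force on the tool from outside, world axes, zero at the start; "wrist_torque": the same for the moment, N m; "finger_gap": opening from 0.0 (shut) to 1.0 (fully open).
Only numpy, scipy, OpenCV 4.12 (cv2) and the standard library are available. Lean on these libraries where they do the work, as an engineer would, in place of code of your own. Each camera call takes 0.05 s, during which the arm holds its last target. There are 200 camera calls.

## Task

Put the rolling pin away in its pastry board: with your fingertips on top of it, roll it along the board, without picking it up, dragging or flinging it, until it drops into the groove in front of the end rail and lies still. Then push the little wooden turn-button on the rail round with a fingertip, all the way, so that it lies square across the pin's handle. Leave the jar, the spoon and the other things where they stand.

Things in the scene. Friction and masses are not known exactly. Their poses are not given: they have to be found in the camera images.
- board: pale wooden pastry board, fixed, 260 mm (its x, roughly away from the robot) by 335 mm (its y, roughly to the left, toward the groove), 20 mm thick. Origin on its underside. The flat top (z = 0.020) runs from y = -0.165 to 0.098, where a round cove groove begins, 34 mm wide and 7 mm deep, parallel to x. Behind it the end rail, y = 0.141 to 0.170, top at z = 0.038
- rolling_pin: one-piece wooden rolling pin, 0.13 to 0.25 kg, lying on the board's flat top, x along its length, nearly parallel to the groove; z up at the start. Barrel 44 mm in diameter, 122 mm long; handles 18 mm in diameter, 56 mm long; 236 mm overall. Origin on the axis at mid-length. Goes half as far as a fingertip that moves on its top without slip; stops by itself within 1 cm from 0.1 m/s
- groove (a point): where the pin's origin lies when the pin is home in the groove: x = 0, y = 0.115, z = 0.035 of the board's frame, same axes as the board. Rolled past the groove's lip, 17 mm before this, the pin drops in by itself
- keeper (a joint): dark wooden turn-button on the rail at its end near the robot. 0 = open, arm along the rail (to the board's -x); it grows anticlockwise seen from above, swinging over the handle; 1.57 = closed against its stop pin, arm to the board's -y, square across the near handle, 3 mm above it. Arm 16 mm wide, 12 mm thick, 44 mm from pivot to tip; about 1 N at the tip, stays where left
- keeper_pivot (a point): top of the turn-button on its vertical pivot: x = -0.090, y = 0.153, z = 0.059 of the board's frame, same axes as the board. The arm's underside is 12 mm lower, 9 mm above the rail. A brass stop pin, 4 mm thick, stands 14 mm from the pivot at x = -0.100, y = 0.163, up to z = 0.055
- keeper_tip (a point): top of the turn-button's arm, on its middle line 36 mm from the pivot (8 mm short of the round tip)
- jar: small glass jar with a screw lid on the board behind the pin, 67 mm wide, 70 mm high, origin at the centre of its underside; leave it alone
- teaspoon: teaspoon on the board behind the pin, 133 x 28 x 9 mm, origin at the centre of its underside; leave it alone
- bowl: small white bowl, 130 mm wide, 64 mm high, right of the board, origin at the centre of its underside; leave it alone
- canister: square canister with a wooden lid, 102 x 102 x 130 mm, right of the board, origin at the centre of its underside; leave it alone
- mug: mug, 77 x 107 x 90 mm, behind the board to the right; origin at the centre of its underside; leave it alone
- lid: round flat lid, 133 mm wide, 16 mm high, behind to the right; origin at the centre of its underside; leave it alone

How it is judged:
By the outcome, as a careful person would: the job done as asked, in the order asked, and still so for the second after the job is handed in, with the robot touching nothing.
It also fails if it takes over 64 s, if anything falls off the work surface, if the arm or the gripper's body presses on something with over 40 N, if the wrist force passes 120 N, or if a joint passes its speed limit or range.

## Working session

There is one attempt and no reset: what is moved stays moved. The work goes in short steps, Python scripts to look and compute and a shell command to move; the robot and the scene stay as the last step left them, time stands still between calls to the robot, and variables do not carry over. Pictures are saved under pics/ and viewed, on a budget of 10 in all, crops included, one or two more only if the job needs it, and the job is handed in when it is done.

```bash
mkdir -p pics
cat > h.py <<'E'
import numpy as np, cv2, json, pickle
from rig import state, get_image
def snap(name, fn):
    d=get_image(name); cv2.imwrite('pics/'+fn+'.png',d['img']); pickle.dump(d,open('pics/'+fn+'.pkl','wb')); return d
def load(fn): return pickle.load(open('pics/'+fn+'.pkl','rb'))
def f(d): return d['img'].shape[0]/2/np.tan(np.radians(d['vertical_fov'])/2)
def proj(d,p):
    p=np.atleast_2d(p); E=np.array(d['extrinsics']); c=p@E[:3,:3].T+E[:3,3]
    return np.c_[d['cx']+f(d)*c[:,0]/c[:,2], d['cy']+f(d)*c[:,1]/c[:,2]]
def ray(d,u,v):
    E=np.array(d['extrinsics']);R=E[:3,:3]
    o=-R.T@E[:3,3]; r=R.T@np.array([(u-d['cx'])/f(d),(v-d['cy'])/f(d),1]); return o,r/np.linalg.norm(r)
def atz(d,u,v,z):
    o,r=ray(d,u,v); return o+r*(z-o[2])/r[2]
def tri(obs):
    A=0;b=0
    for d,u,v in obs:
        o,r=ray(d,u,v);P=np.eye(3)-np.outer(r,r);A=A+P;b=b+P@o
    return np.linalg.solve(A,b)
E
python3 - <<'E'
from h import *
a=[snap(n,n+'0') for n in('top','scene','wrist')]
s=state();print({k:np.round(v,3).tolist() for k,v in s.items()})
for d in a: print(np.round(np.linalg.inv(d['extrinsics'])[:3],3).tolist(),d['vertical_fov'])
cv2.imwrite('pics/top0b.png',cv2.resize(a[0]['img'],(800,600),interpolation=3))
cv2.imwrite('pics/scene0b.png',cv2.resize(a[1]['img'],(800,600),interpolation=3))
E
```

```text
{'time': 0.15, 'joints': [1.165, 0.309, 1.635, -0.0, 1.2, -0.07], 'qd': [0.0, -0.005, -0.004, 0.002, -0.0, -0.001], 'joint_torque': [-0.0, -41.58, -27.715, -0.0, 0.006, -0.0], 'tool_pos': [0.206, 0.59, 0.238], 'ee_rot': [-0.0, 0.167, 0.986, -0.001], 'wrist_force': [0.271, 0.115, -0.631], 'wrist_torque': [0.024, 0.061, -0.048], 'finger_gap': 1.003}
[[-0.006, -0.984, 0.176, 0.379], [-1.0, 0.008, 0.008, 0.033], [-0.009, -0.176, -0.984, 1.048]] 53.27551045369205
[[0.899, -0.195, 0.393, 0.074], [-0.439, -0.421, 0.794, -0.919], [0.011, -0.886, -0.464, 0.617]] 48.099434497728836
[[0.33, 0.892, 0.308, 0.127], [0.944, -0.311, -0.109, 0.619], [-0.002, 0.327, -0.945, 0.372]] 59.74801489000839
```

View pics/top0b.png

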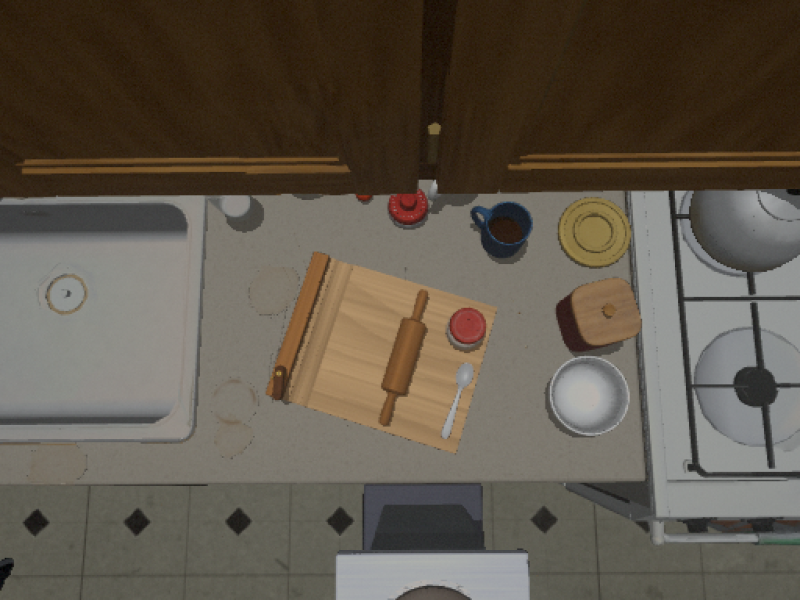

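View pics/scene0b.png

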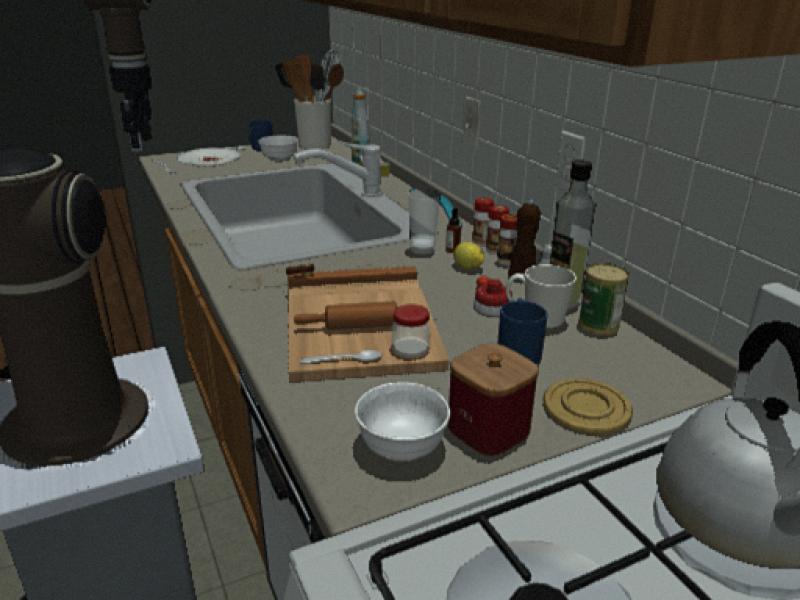

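```bash
cat >> h.py <<'E'
def T(b,p):
    c,s=np.cos(b[2]),np.sin(b[2]); p=np.atleast_2d(p); return np.c_[b[0]+c*p[:,0]-s*p[:,1], b[1]+s*p[:,0]+c*p[:,1], p[:,2]]
def Ti(b,p):
    c,s=np.cos(b[2]),np.sin(b[2]); p=np.atleast_2d(p); q=p[:,:2]-b[:2]; return np.c_[c*q[:,0]+s*q[:,1], -s*q[:,0]+c*q[:,1], p[:,2]]
E
python3 - <<'E'
from h import *
from scipy.optimize import least_squares
d=load('top0');s=load('scene0');k=1.5625
P=np.array([[.13,-.165,.02],[-.13,-.165,.02],[.13,.170,.038],[.13,.141,.038]])
U=np.array([[497,306],[456,449],[314,252],[328,256]])/k
r=least_squares(lambda b:(proj(d,T(b,P))-U).ravel(),[.4,0,-.25]);b=r.x;print(b,r.fun)
np.save('b.npy',b)
e1=atz(d,423/k,291/k,.042);e2=atz(d,385/k,424/k,.042);print('pin',e1,e2,Ti(b,[e1,e2,(e1+e2)/2]))
print('pin tri', [tri([(d,a/k,c/k),(s,g/k,h/k)]) for a,c,g,h in [(385,424,296,320),(279,372,290,269)]])
print('keeper px pred',proj(d,T(b,[[-.09,.153,.059],[-.126,.153,.059]]))*k, proj(s,T(b,[[-.09,.153,.059],[-.126,.153,.059]]))*k)
print('groove',T(b,[[0,.115,.035]]))
im=s['img'].copy();im=cv2.resize(im,None,fx=4,fy=4)
for p in proj(s,T(b,np.r_[P,[[-.13,.17,.038],[-.13,.141,.038],[-.09,.153,.059],[-.126,.153,.059]]]))*4: cv2.circle(im,tuple(int(x) for x in p),4,(0,255,0),1)
for p in proj(s,[e1,e2])*4: cv2.circle(im,tuple(int(x) for x in p),4,(255,255,0),1)
A=im[620:1000,700:1180]
im=cv2.resize(d['img'],None,fx=4,fy=4)
for p in proj(d,T(b,np.r_[P,[[-.13,.17,.038],[-.13,.141,.038],[-.09,.153,.059],[-.126,.153,.059]]]))*4: cv2.circle(im,tuple(int(x) for x in p),4,(0,255,0),1)
B=im[620:1180,660:1300]
B=cv2.resize(B,(434,380))
cv2.imwrite('pics/c1.png',cv2.resize(np.hstack([A,B]),(800,333)))
E
```

```text
[ 0.48535765  0.07694906 -0.28980816] [-0.08572603 -0.67023471  0.82903066  1.93843331 -0.97561617 -0.8996499
  0.1870966  -0.600635  ]
pin [0.58415244 0.01064287 0.042     ] [0.3607049  0.07588759 0.042     ] [[ 0.11362313 -0.03530871  0.042     ]
 [-0.11915123 -0.03663901  0.042     ]
 [-0.00276405 -0.03597386  0.042     ]]
pin tri [array([0.36217226, 0.07537045, 0.04366455]), array([0.42974232, 0.25611112, 0.05338843])]
keeper px pred [[279.42829609 374.06972094]
 [272.51063303 395.25738038]] [[306.19224444 265.96804909]
 [287.80285943 267.03684162]]
groove [[0.51822101 0.18715341 0.035     ]]
```

View pics/c1.png

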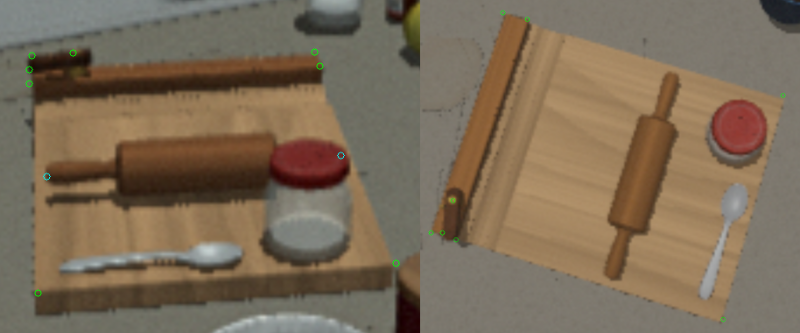

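```bash
cat >> h.py <<'E'
from scipy.spatial.transform import Rotation as Ro
def to(bp):
    "remaining shift in tool axes cm, to board-frame point bp (world z); tip/tcp in board frame; yaw err"
    b=np.load('b.npy');s=state();R=Ro.from_quat(np.roll(s['ee_rot'],-1)).as_matrix()
    t=T(b,[bp])[0];print('t',round(s['time'],2),'board tcp',Ti(b,[s['tool_pos']])[0].round(4),'go cm',((t-s['tool_pos'])@R*100).round(2),'F',np.round(s['wrist_force'],1),'gap',round(float(s['finger_gap']),2))
    print('yaw err deg (tool z turn)',np.degrees(np.arctan2(R[1,1],R[0,1])-(np.pi/2+b[2])).round(2),'tool z',R[:,2].round(4))
E
python3 -c "
from h import *
to([0,-.044,.13])"
```

```text
t 0.15 board tcp [-0.4144  0.4113  0.2383] go cm [-43.49 -43.55  10.9 ] F [ 0.3  0.1 -0.6] gap 1.0
yaw err deg (tool z turn) -2.63 tool z [-7.0e-04 -1.7e-03 -1.0e+00]
```

```bash
python3 -m creep '[[-2,-2,0,0,0,0,0],[-2.8,-2.8,0,0,0,0,0],[-2.8,-2.8,0,0,0,0,0],[-2.8,-2.8,0,0,0,0,0],[-2.8,-2.8,0,0,0,0,0]]' 20; python3 -m creep '[[-2.8,-2.8,0,0,0,0,0],[-2.8,-2.8,0,0,0,0,0],[-2.8,-2.8,0,0,0,0,0],[-2.8,-2.8,0,0,0,0,0],[-2.8,-2.8,0,0,0,0,0]]';  python3 -m creep '[[-2.8,-2.8,0,0,0,0,0],[-2.8,-2.8,0,0,0,0,0],[-2.8,-2.8,0,0,0,0,0],[-2,-2,0,0,0,0,0],[0,0,0,0,0,-2.6,0]]'; python3 -c "
from h import *
to([0,-.044,.13])"
```

```text
time: 0.57
tool_pos: [0.2872, 0.4202, 0.2388]
ee_rot: [-0.0, 0.167, 0.986, -0.0]
wrist_force: [0.3, -0.3, 0.2]
finger_gap: 0.3
time: 0.98
tool_pos: [0.3733, 0.2418, 0.2392]
ee_rot: [0.0, 0.167, 0.986, 0.0]
wrist_force: [0.8, 0.2, 0.5]
finger_gap: -0.0
time: 1.4
tool_pos: [0.4391, 0.1068, 0.2395]
ee_rot: [0.001, 0.147, 0.989, -0.001]
wrist_force: [0.8, -0.4, 0.1]
finger_gap: 0.001
t 1.4 board tcp [-0.0529  0.0154  0.2395] go cm [-5.29 -5.9  10.97] F [ 0.8 -0.4  0.1] gap 0.0
yaw err deg (tool z turn) -0.29 tool z [ 0.0019 -0.0024 -1.    ]
```

Now above and lower; then a close look with the wrist camera.

```bash
python3 -m creep '[[-2.6,-2.9,0,0,0,0,0],[-2.6,-2.9,0,0,0,0,0],[0,0,3.5,0,0,-0.3,0],[0,0,3.5,0,0,0,0],[0,0,2.5,0,0,0,0]]'; python3 -m creep '[[0,0,0,0,0,0,0],[0,0,0,0,0,0,0]]'
python3 - <<'E'
from h import *
to([-.003,-.044,.085])
d=snap('wrist','w1');s=state();b=np.load('b.npy')
im=cv2.resize(d['img'],(800,600),interpolation=3)
tip=np.array(s['tool_pos'])-[0,0,.008]
for p in proj(d,np.r_[[tip],T(b,[[.118,-.036,.042],[-.118,-.036,.042],[0,.098,.02],[.13,.098,.02],[.13,-.165,.02]])])*1.5625: cv2.circle(im,tuple(int(x) for x in np.clip(p,-999,9999)),5,(0,255,0),1)
cv2.imwrite('pics/w1b.png',im)
E
```

```text
time: 1.82
tool_pos: [0.4694, 0.0398, 0.1421]
ee_rot: [-0.001, 0.143, 0.99, -0.0]
wrist_force: [-0.2, 0.3, 0.5]
finger_gap: -0.005
time: 1.98
tool_pos: [0.4687, 0.0406, 0.1429]
ee_rot: [-0.002, 0.142, 0.99, -0.0]
wrist_force: [0.5, -0.0, 0.8]
finger_gap: -0.002
t 1.98 board tcp [-0.0056 -0.0396  0.1429] go cm [-0.28 -0.44  5.79] F [ 0.5 -0.   0.8] gap -0.0
yaw err deg (tool z turn) 0.25 tool z [-0.0044  0.     -1.    ]
```

View pics/w1b.png

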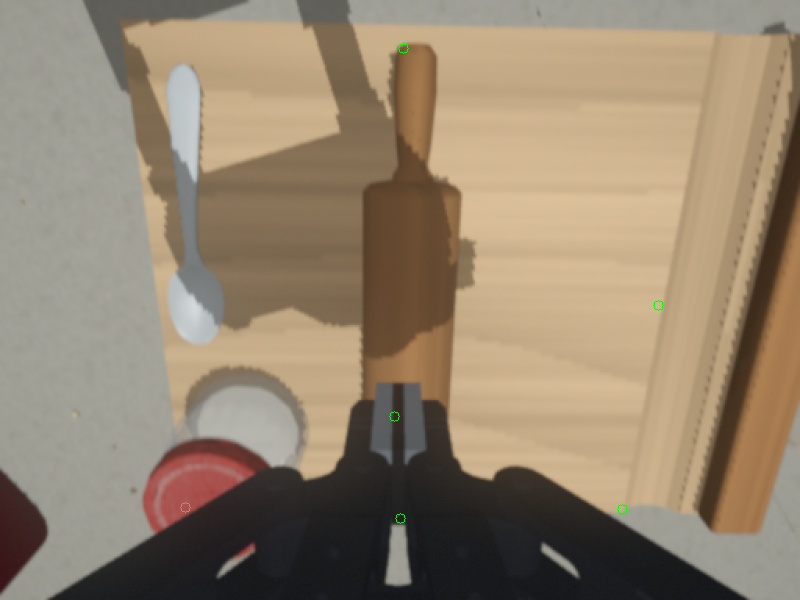

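Run:
```python
from h import *
d=load('w1');b=np.load('b.npy');k=1.5625
q=lambda u,v,z:Ti(b,[atz(d,u/k,v/k,z)])[0].round(4)
print('axis',[q(u,v,.042) for u,v in [(416,45),(412,185),(406,390)]])
print('lip',[q(u,v,.02) for u,v in [(715,33),(667,305),(630,505)]])
print('near edge right corner',q(122,22,.02),'rail far end',q(714,533,.038),q(761,533,.038))
print('tip',q(398,383,.135))
```

```text
axis [array([-0.1194, -0.031 ,  0.042 ]), array([-0.0634, -0.0319,  0.042 ]), array([ 0.0382, -0.0336,  0.042 ])]
lip [array([-0.1276,  0.1019,  0.02  ]), array([-0.0002,  0.1024,  0.02  ]), array([0.1268, 0.1019, 0.02  ])]
near edge right corner [-0.1308 -0.1599  0.02  ] rail far end [0.1309 0.1428 0.038 ] [0.1307 0.1696 0.038 ]
tip [-0.0145 -0.0379  0.135 ]
```

```bash
python3 -m creep '[[-0.3,-0.3,3,0,0,0,0],[0,0,3,0,0,0,0],[0,0,0.6,0,0,0,0],[0,0,0,0,0,0,0]]'; python3 -m creep '[[0,0,0.2,0,0,0,0],[0,0,0,0,0,0,0]]'; python3 -m creep '[[0,0,0.1,0,0,0,0],[0,0,0,0,0,0,0]]';python3 -c "
from h import *
to([-.003,-.042,.073])"
```

```text
time: 2.37
tool_pos: [0.4717, 0.0372, 0.0781]
ee_rot: [-0.001, 0.142, 0.99, -0.0]
wrist_force: [1.0, 0.3, -0.1]
finger_gap: -0.003
time: 2.53
tool_pos: [0.4743, 0.0372, 0.0783]
ee_rot: [0.002, 0.142, 0.99, 0.0]
wrist_force: [0.2, 0.2, 0.3]
finger_gap: 0.002
time: 2.7
tool_pos: [0.4736, 0.0371, 0.0767]
ee_rot: [0.001, 0.142, 0.99, 0.0]
wrist_force: [0.3, -0.1, 0.1]
finger_gap: 0.001
t 2.7 board tcp [ 0.0001 -0.0416  0.0767] go cm [ 0.31 -0.04  0.37] F [ 0.3 -0.1  0.1] gap 0.0
yaw err deg (tool z turn) 0.27 tool z [ 0.0029 -0.     -1.    ]
```

```bash
for i in 1 2; do python3 -m creep '[[0,0,0.15,0,0,0,0],[0,0,0,0,0,0,0]]'|grep -E "pos|force"; done;  python3 -m creep '[[0,0,0.1,0,0,0,0],[0,0,0,0,0,0,0]]'|grep -E "pos|force"
```

```text
tool_pos: [0.4726, 0.037, 0.0742]
wrist_force: [0.1, 0.0, 0.3]
tool_pos: [0.4721, 0.037, 0.0721]
wrist_force: [-0.0, 0.8, -0.6]
tool_pos: [0.4723, 0.0371, 0.0719]
wrist_force: [-2.8, 0.5, 7.6]
```

```bash
python3 -m creep '[[0,0.3,0,0,0,0,0],[0,0.5,0,0,0,0,0],[0,0.6,0,0,0,0,0],[0,0.6,0,0,0,0,0]]'|grep -E "pos|force"; python3 -m creep '[[0,0.6,0,0,0,0,0],[0,0.5,0,0,0,0,0],[0,0.4,0,0,0,0,0],[0,0,0,0,0,0,0]]'|grep -E "pos|force"
python3 - <<'E'
from h import *
to([-.003,0,.072])
d=snap('wrist','w2')
cv2.imwrite('pics/w2b.png',cv2.resize(d['img'],(800,600),interpolation=3))
E
```

```text
tool_pos: [0.4784, 0.0564, 0.072]
wrist_force: [-1.1, 0.3, 4.2]
tool_pos: [0.483, 0.0712, 0.0714]
wrist_force: [1.0, -0.0, 3.5]
t 3.87 board tcp [-0.0007 -0.0062  0.0714] go cm [ 0.23  0.62 -0.06] F [ 1.  -0.   3.5] gap 0.0
yaw err deg (tool z turn) 0.31 tool z [ 1.4e-03  2.0e-04 -1.0e+00]
```

View pics/w2b.png

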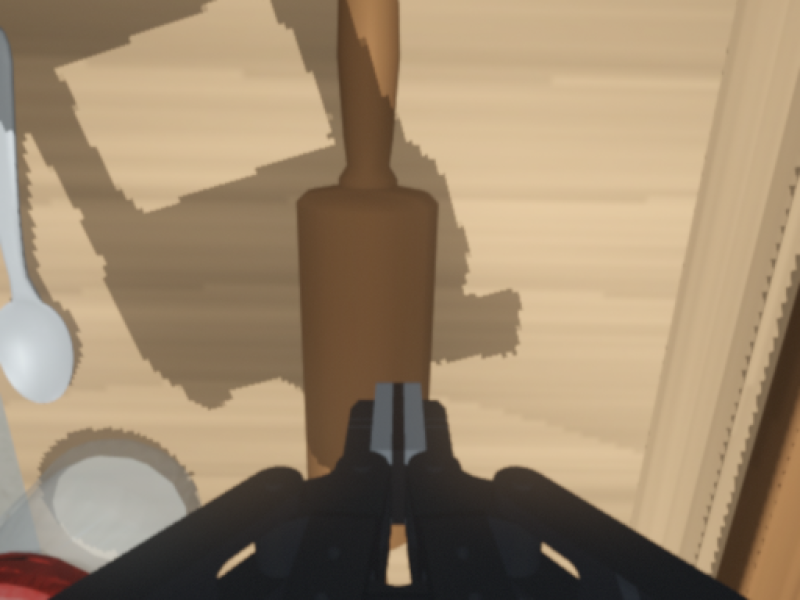

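```bash
python3 -m creep '[[0,0,-0.4,0,0,0,0],[0,0,-0.4,0,0,0,0],[0,-1,0,0,0,0,0],[0,-1,0,0,0,0,0],[0,0,0,0,0,0,0]]'|grep -E "pos|force";python3 -m creep '[[0,0,0.4,0,0,0,0],[0,0,0.4,0,0,0,0],[0,0,0,0,0,0,0]]'|grep -E "pos|force"; python3 -m creep '[[0,0.3,0,0,0,0,0],[0,0.6,0,0,0,0,0],[0,0.7,0,0,0,0,0],[0,0.7,0,0,0,0,0]]'|grep -E "pos|force"; python3 -m creep '[[0,0.7,0,0,0,0,0],[0,0.7,0,0,0,0,0],[0,0.5,0,0,0,0,0],[0,0,0,0,0,0,0]]'|grep -E "pos|force"
python3 - <<'E'
from h import *
to([-.003,0,.072])
d=snap('wrist','w3')
g=cv2.cvtColor(d['img'],cv2.COLOR_BGR2HSV)
for v in (140,200): print([(u,tuple(int(x) for x in d['img'][v,u])) for u in range(170,300,6)])
E
```

```text
tool_pos: [0.4752, 0.0496, 0.0789]
wrist_force: [0.2, -0.5, -0.2]
tool_pos: [0.4768, 0.0512, 0.0716]
wrist_force: [-1.4, -0.1, 5.9]
tool_pos: [0.4839, 0.0739, 0.0719]
wrist_force: [-0.1, -0.2, 5.6]
tool_pos: [0.489, 0.0925, 0.0712]
wrist_force: [0.4, 0.2, 2.4]
t 5.25 board tcp [-0.0009  0.016   0.0712] go cm [ 0.22 -1.6  -0.08] F [0.4 0.2 2.4] gap 0.0
yaw err deg (tool z turn) 0.32 tool z [ 1.2e-03  3.0e-04 -1.0e+00]
[(170, (96, 125, 147)), (176, (94, 124, 147)), (182, (95, 124, 146)), (188, (58, 83, 107)), (194, (47, 72, 98)), (200, (49, 73, 101)), (206, (47, 73, 101)), (212, (48, 75, 104)), (218, (52, 80, 111)), (224, (52, 80, 111)), (230, (50, 78, 108)), (236, (51, 78, 109)), (242, (51, 78, 109)), (248, (51, 79, 110)), (254, (52, 80, 110)), (260, (52, 80, 109)), (266, (51, 78, 107)), (272, (51, 77, 105)), (278, (80, 107, 131)), (284, (97, 127, 151)), (290, (100, 129, 153)), (296, (161, 200, 226))]
[(170, (92, 120, 142)), (176, (91, 119, 141)), (182, (91, 119, 141)), (188, (90, 118, 140)), (194, (46, 71, 97)), (200, (48, 71, 99)), (206, (46, 72, 99)), (212, (48, 74, 104)), (218, (52, 78, 110)), (224, (51, 80, 110)), (230, (50, 78, 109)), (236, (49, 77, 108)), (242, (49, 77, 107)), (248, (50, 78, 107)), (254, (51, 77, 108)), (260, (51, 76, 106)), (266, (50, 74, 102)), (272, (47, 70, 97)), (278, (92, 120, 143)), (284, (93, 121, 143)), (290, (94, 122, 145)), (296, (94, 123, 146))]
```

```bash
S(){ python3 - <<'E'
from h import *
to([-.003,0,.072])
d=get_image('wrist')
for v in (140,195):
    r=d['img'][v,:,2].astype(int); u=234
    m=r<122; a=u; c=u
    while m[a]: a-=1
    while m[c]: c+=1
    print(a,c,(254.7-(a+c)/2)/(c-a)*44)
E
}
python3 -m creep '[[0,0,-0.4,0,0,0,0],[0,0,-0.4,0,0,0,0],[0,-1.1,0,0,0,0,0],[0,-1.1,0,0,0,0,0],[0,0,0,0,0,0,0]]'|grep -E "force";python3 -m creep '[[0,0,0.4,0,0,0,0],[0,0,0.4,0,0,0,0],[0,0,0,0,0,0,0]]'|grep -E "pos|force"; python3 -m creep '[[0,0.3,0,0,0,0,0],[0,0.6,0,0,0,0,0],[0,0.7,0.02,0,0,0,0],[0,0.7,0.02,0,0,0,0]]'|grep -E "force"; python3 -m creep '[[0,0.7,0.02,0,0,0,0],[0,0.7,0,0,0,0,0],[0,0.5,0,0,0,0,0],[0,0.2,0,0,0,0,0],[0,0,0,0,0,0,0]]'|grep -E "pos|force"; S
python3 -m creep '[[0,0,-0.4,0,0,0,0],[0,0,-0.4,0,0,0,0],[0,-1.1,0,0,0,0,0],[0,-1.1,0,0,0,0,0],[0,0,0,0,0,0,0]]'|grep -E "force";python3 -m creep '[[0,0,0.4,0,0,0,0],[0,0,0.4,0,0,0,0],[0,0,0,0,0,0,0]]'|grep -E "pos|force"; python3 -m creep '[[0,0.3,0,0,0,0,0],[0,0.6,0,0,0,0,0],[0,0.7,0,0,0,0,0],[0,0.7,0,0,0,0,0]]'|grep -E "force"; python3 -m creep '[[0,0.7,0,0,0,0,0],[0,0.7,0,0,0,0,0],[0,0.5,0,0,0,0,0],[0,0.2,0,0,0,0,0],[0,0,0,0,0,0,0]]'|grep -E "pos|force"; S
```

```text
wrist_force: [0.9, -0.1, 1.1]
tool_pos: [0.4824, 0.0703, 0.0714]
wrist_force: [-0.6, -0.2, 4.4]
wrist_force: [-1.2, 0.4, 9.9]
tool_pos: [0.4959, 0.1134, 0.0711]
wrist_force: [0.9, 0.2, 5.4]
t 6.72 board tcp [-0.0003  0.038   0.0711] go cm [ 0.29 -3.79 -0.09] F [0.9 0.2 5.4] gap -0.0
yaw err deg (tool z turn) 0.31 tool z [ 2.6e-03  4.0e-04 -1.0e+00]
187 278 10.73406593406593
189 276 11.227586206896545
wrist_force: [0.0, 0.4, -0.7]
tool_pos: [0.4885, 0.0915, 0.0713]
wrist_force: [-1.7, -0.1, 7.9]
wrist_force: [-2.2, 0.8, 9.6]
tool_pos: [0.502, 0.1346, 0.0711]
wrist_force: [1.1, 1.0, 5.4]
t 8.18 board tcp [-0.0005  0.06    0.0711] go cm [ 0.28 -6.   -0.09] F [1.1 1.  5.4] gap 0.0
yaw err deg (tool z turn) 0.3 tool z [ 2.5e-03  5.0e-04 -1.0e+00]Traceback (most recent call last):
  File "<stdin>", line 9, in <module>
ZeroDivisionError: float division by zero
```

```bash
python3 -m creep '[[0,0,-0.4,0,0,0,0],[0,0,-0.4,0,0,0,0],[0,-1.1,0,0,0,0,0],[0,-1.1,0,0,0,0,0],[0,0,0,0,0,0,0]]'|grep -E "force";python3 -m creep '[[0,0,0.4,0,0,0,0],[0,0,0.4,0,0,0,0],[0,0,0,0,0,0,0]]'|grep -E "pos|force"; python3 -m creep '[[0,0.3,0,0,0,0,0],[0,0.6,0,0,0,0,0],[0,0.7,0,0,0,0,0],[0,0.7,0,0,0,0,0]]'|grep -E "force"; python3 -m creep '[[0,0.7,0,0,0,0,0],[0,0.7,0,0,0,0,0],[0,0.5,0,0,0,0,0],[0,0.2,0,0,0,0,0],[0,0,0,0,0,0,0]]'|grep -E "pos|force"
python3 - <<'E'
from h import *
to([-.003,0,.072])
d=snap('wrist','w4')
cv2.imwrite('pics/w4b.png',cv2.resize(d['img'],(800,600),interpolation=3))
E
```

```text
wrist_force: [-1.2, -0.4, 0.2]
tool_pos: [0.4947, 0.1126, 0.0713]
wrist_force: [-2.9, -0.9, 7.3]
wrist_force: [-1.2, 0.3, 9.2]
tool_pos: [0.5082, 0.1557, 0.0711]
wrist_force: [0.8, -0.0, 5.2]
t 9.65 board tcp [-0.0006  0.082   0.0711] go cm [ 0.29 -8.2  -0.1 ] F [ 0.8 -0.   5.2] gap 0.0
yaw err deg (tool z turn) 0.31 tool z [ 2.5e-03  6.0e-04 -1.0e+00]
```

View pics/w4b.png

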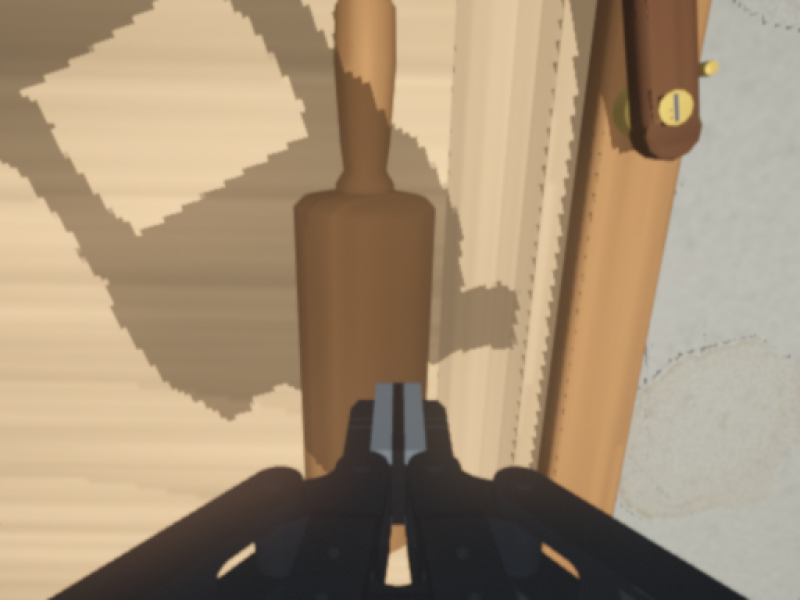

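```bash
python3 -m creep '[[0,0,-0.4,0,0,0,0],[0,0,-0.4,0,0,0,0],[0,-1.1,0,0,0,0,0],[0,-1.1,0,0,0,0,0],[0,0,0,0,0,0,0]]'|grep -E "force";python3 -m creep '[[0,0,0.4,0,0,0,0],[0,0,0.4,0,0,0,0],[0,0,0,0,0,0,0]]'|grep -E "pos|force"; python3 -m creep '[[0,0.3,0,0,0,0,0],[0,0.6,0,0,0,0,0],[0,0.7,0,0,0,0,0],[0,0.7,0,0,0,0,0]]'|grep -E "force"; python3 -m creep '[[0,0.7,0,0,0,0,0],[0,0.7,0,0,0,0,0],[0,0.5,0,0,0,0,0],[0,0.2,0,0,0,0,0],[0,0,0,0,0,0,0]]'|grep -E "pos|force"; 
python3 -m creep '[[0,0,-0.4,0,0,0,0],[0,0,-0.4,0,0,0,0],[0,-1.1,0,0,0,0,0],[0,-1.1,0,0,0,0,0],[0,0,0,0,0,0,0]]'|grep -E "force";python3 -m creep '[[0,0,0.4,0,0,0,0],[0,0,0.4,0,0,0,0],[0,0,0,0,0,0,0]]'|grep -E "pos|force"; python3 -m creep '[[0,0.3,0,0,0,0,0],[0,0.5,0,0,0,0,0]]'|grep -E "pos|force"; python3 -m creep '[[0,0.5,0,0,0,0,0],[0,0.2,0,0,0,0,0]]'|grep -E "pos|force"; python3 -c "
from h import *
to([-.003,0,.072])"
```

```text
wrist_force: [0.1, 0.2, -0.6]
tool_pos: [0.5009, 0.1338, 0.0713]
wrist_force: [-1.0, 0.5, 7.5]
wrist_force: [-1.1, 0.1, 8.9]
tool_pos: [0.5144, 0.1768, 0.0711]
wrist_force: [1.1, -0.0, 4.2]
wrist_force: [0.3, 0.9, 0.1]
tool_pos: [0.5072, 0.1549, 0.0713]
wrist_force: [-2.4, -0.1, 6.8]
tool_pos: [0.5097, 0.1629, 0.0718]
wrist_force: [-3.3, 0.4, 9.9]
tool_pos: [0.5121, 0.1706, 0.0718]
wrist_force: [-2.6, 0.4, 8.4]
t 12.12 board tcp [-0.0012  0.0974  0.0718] go cm [ 0.23 -9.74 -0.04] F [-2.6  0.4  8.4] gap -0.0
yaw err deg (tool z turn) 0.26 tool z [ 0.0013  0.0014 -1.    ]
```

```bash
for i in 1 2 3; do python3 -m creep '[[0,0.4,0,0,0,0,0],[0,0.4,0,0,0,0,0]]'|grep -E "pos|force"; done; python3 -m creep '[[0,0,0,0,0,0,0],[0,0,0,0,0,0,0]]'|grep -E "pos|force"
python3 - <<'E'
from h import *
to([-.003,0,.072])
d=snap('wrist','w5')
cv2.imwrite('pics/w5b.png',cv2.resize(d['img'],(800,600),interpolation=3))
E
```

```text
tool_pos: [0.5143, 0.1779, 0.0712]
wrist_force: [0.4, 0.1, 2.1]
tool_pos: [0.5154, 0.185, 0.0701]
wrist_force: [-0.6, 0.2, -0.6]
tool_pos: [0.5174, 0.1926, 0.07]
wrist_force: [0.1, -0.0, 0.3]
tool_pos: [0.5177, 0.1926, 0.0704]
wrist_force: [0.3, 0.6, 0.4]
t 12.78 board tcp [-0.002   0.1201  0.0704] go cm [  0.16 -12.01  -0.16] F [0.3 0.6 0.4] gap 0.0
yaw err deg (tool z turn) 0.29 tool z [-6.e-04 -3.e-04 -1.e+00]
```

View pics/w5b.png

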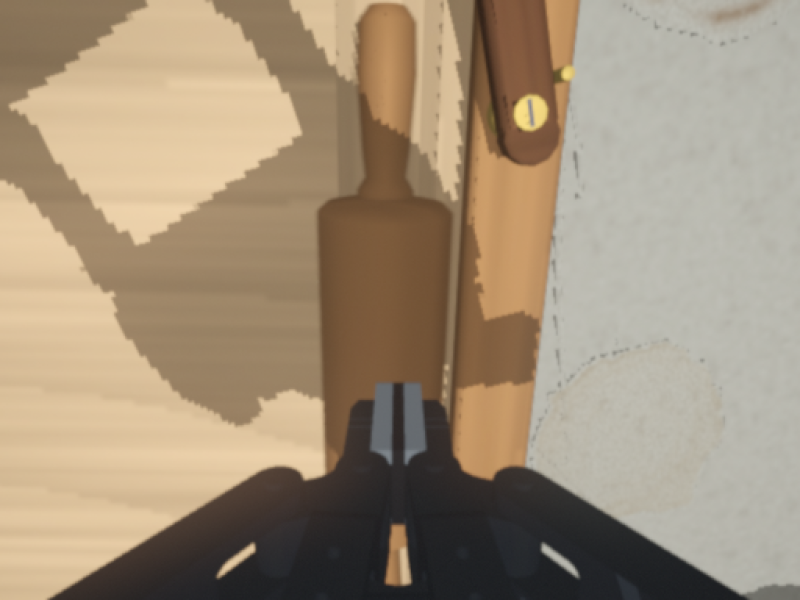

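```bash
python3 - <<'E'
from h import *
b=np.load('b.npy');k=1.5625;d4,d5=load('w4'),load('w5')
p=tri([(d4,676/k,106/k),(d5,530/k,112/k)]);print('pivot board',Ti(b,[p]))
for d,u,v in((d4,676,106),(d5,530,112)):print(Ti(b,[atz(d,u/k,v/k,.059)]))
print('stop',Ti(b,[atz(d5,568/k,73/k,.055)]))
print('pin end',Ti(b,[atz(d5,388/k,5/k,.035)]),'shoulder',Ti(b,[atz(d5,385/k,205/k,.035)]))
to([-.135,.153+.0305,.12])
E
python3 -m creep '[[0,0,-1,0,0,0,0],[0,0,-2,0,0,0,0],[0,0,-2,0,0,0,0],[0,0,0,0,0,0,0]]'|grep -E "pos|force"
```

```text
pivot board [[-0.08858422  0.15562523  0.05981242]]
[[-0.08869465  0.1560301   0.059     ]]
[[-0.08850913  0.15582173  0.059     ]]
stop [[-0.09825283  0.16590914  0.055     ]]
pin end [[-0.11753169  0.11831038  0.035     ]] shoulder [[-0.06052995  0.11729544  0.035     ]]
t 12.83 board tcp [-0.0021  0.1199  0.0704] go cm [13.26  6.42 -4.96] F [-0.6 -0.7 -0.5] gap 0.0
yaw err deg (tool z turn) 0.28 tool z [-6.e-04 -3.e-04 -1.e+00]
tool_pos: [0.5213, 0.1932, 0.1253]
wrist_force: [0.7, 0.2, 0.3]
```

```bash
python3 -m creep '[[3,1.5,0,0,0,-0.3,0],[3.5,1.6,0,0,0,0,0],[3.5,1.6,0,0,0,0,0],[3,1.5,0,0,0,0,0],[0,0,0,0,0,0,0]]'|grep -E "pos|force"; python3 -m creep '[[0,0,2,0,0,0,0],[0,0,2,0,0,0,0],[0,0,0,0,0,0,0],[0,0,0,0,0,0,0]]'|grep -E "pos|force";python3 - <<'E'
from h import *
to([-.1316,.1817,.058])
d=snap('wrist','w6')
cv2.imwrite('pics/w6b.png',cv2.resize(d['img'],(800,600),interpolation=3))
E
```

```text
tool_pos: [0.4053, 0.2902, 0.12]
wrist_force: [0.5, -0.7, 0.0]
tool_pos: [0.4093, 0.2871, 0.0797]
wrist_force: [-0.1, 0.4, 0.2]
t 13.92 board tcp [-0.133   0.1797  0.0797] go cm [-0.14  0.21  2.17] F [-0.1  0.4  0.2] gap -0.0
yaw err deg (tool z turn) 0.55 tool z [-0.0028 -0.0018 -1.    ]
```

View pics/w6b.png

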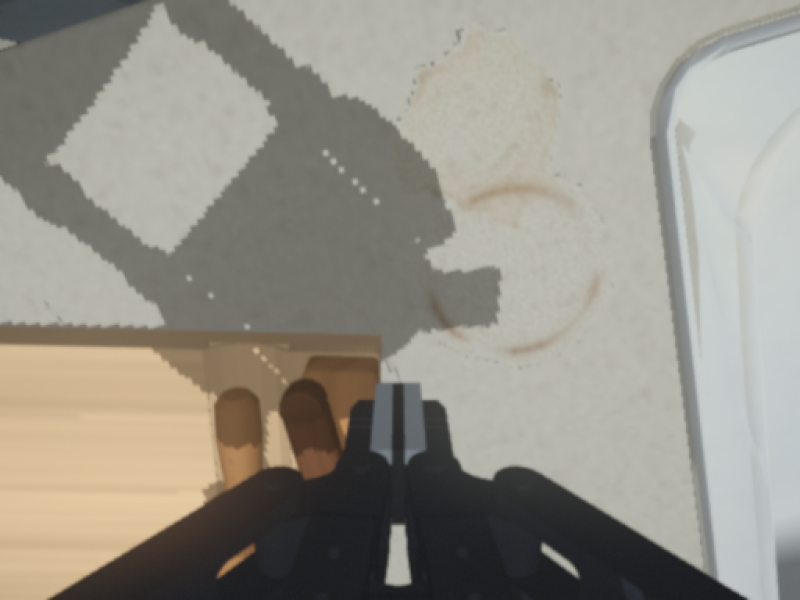

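```bash
python3 -m creep '[[-0.2,0.2,0,0,0,0,0],[0,0,1,0,0,0,0],[0,0,1.1,0,0,0,0],[0,0,0,0,0,0,0],[0,0,0,0,0,0,0]]'|grep -E "pos|force"; python3 -m creep '[[0,-0.3,0,0,0,0,0],[0,-0.3,0,0,0,0,0]]'|grep -E "pos|force"; python3 -m creep '[[0,-0.3,0,0,0,0,0],[0,-0.3,0,0,0,0,0]]'|grep -E "pos|force";python3 -c "
from h import *
to([-.1316,.1817,.058])"
```

```text
tool_pos: [0.4118, 0.2888, 0.0586]
wrist_force: [-0.7, -0.7, -1.0]
tool_pos: [0.4111, 0.2836, 0.0598]
wrist_force: [-0.4, -1.0, 0.8]
tool_pos: [0.4094, 0.2777, 0.0599]
wrist_force: [0.0, -0.3, -0.1]
t 14.72 board tcp [-0.1302  0.1706  0.0599] go cm [0.13 1.11 0.19] F [ 0.  -0.3 -0.1] gap 0.0
yaw err deg (tool z turn) 0.56 tool z [ 3.e-04  1.e-04 -1.e+00]
```

```bash
python3 -m creep '[[0,-0.5,0.1,0,0,0,0],[0,-0.5,0,0,0,0,0],[0,-0.5,0,0,0,0,0],[0,-0.5,0,0,0,0,0],[0,-0.5,0,0,0,0,0]]'|grep -E "pos|force";  python3 -m creep '[[-0.4,-0.4,0,0,0,0,0],[-0.4,-0.4,0,0,0,0,0],[-0.3,-0.3,0,0,0,0,0],[0,0,0,0,0,0,0]]'|grep -E "pos|force";python3 - <<'E'
from h import *
to([-.0886-.019,.1557-.026,.058])
d=snap('wrist','w7')
cv2.imwrite('pics/w7b.png',cv2.resize(d['img'],(800,600),interpolation=3))
E
```

```text
tool_pos: [0.4023, 0.2535, 0.0588]
wrist_force: [0.3, 0.6, 0.4]
tool_pos: [0.4098, 0.2391, 0.0583]
wrist_force: [-2.0, 0.2, -0.5]
t 15.47 board tcp [-0.1187  0.1338  0.0583] go cm [-1.11 -0.42  0.03] F [-2.   0.2 -0.5] gap 0.0
yaw err deg (tool z turn) 0.53 tool z [-0.0011 -0.0012 -1.    ]
```

View pics/w7b.png

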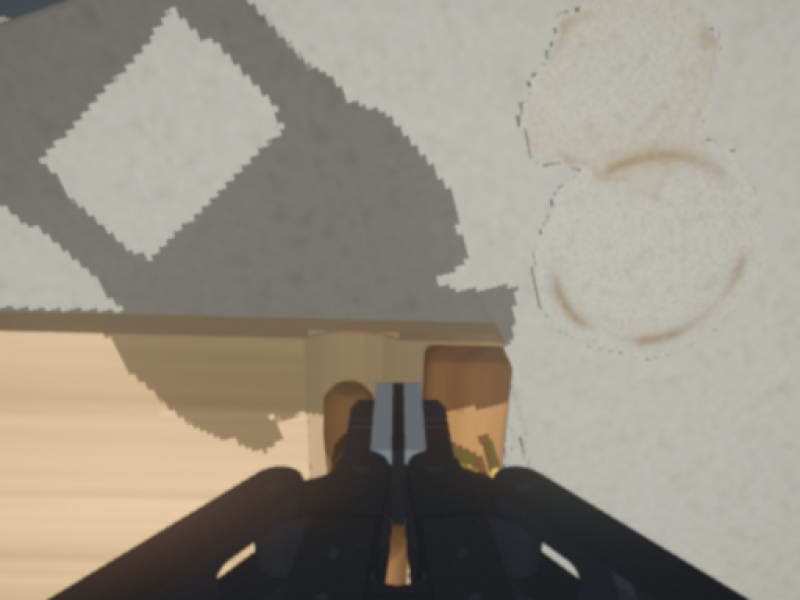

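```bash
python3 -m creep '[[-0.4,-0.2,0,0,0,0,0],[-0.4,-0.2,0,0,0,0,0],[0,0,0,0,0,0,0]]'|grep -E "pos|force";  for i in 1 2; do python3 -m creep '[[-0.2,0,0,0,0,0,0],[0,0,0,0,0,0,0]]'|grep -E "pos|force"; done
```

```text
tool_pos: [0.4171, 0.2337, 0.0586]
wrist_force: [-1.6, -0.8, -0.1]
tool_pos: [0.419, 0.2336, 0.0586]
wrist_force: [-1.2, -0.2, 0.7]
tool_pos: [0.4194, 0.2333, 0.0586]
wrist_force: [-4.6, 1.7, 1.6]
```

```bash
for i in 1 2; do python3 -m creep '[[-0.1,0,0,0,0,0,0],[0,0,0,0,0,0,0]]'|grep -E "pos|force"; done; python3 -c "
from h import *
to([-.0886-.019,.1557-.026,.058])"
```

```text
tool_pos: [0.4195, 0.2332, 0.0585]
wrist_force: [-6.0, 2.3, 3.6]
tool_pos: [0.4195, 0.2332, 0.0585]
wrist_force: [-8.2, 3.7, 5.0]
t 16.43 board tcp [-0.1078  0.1309  0.0585] go cm [-0.01 -0.12  0.05] F [-8.2  3.7  5. ] gap -0.0
yaw err deg (tool z turn) 0.49 tool z [-6.4e-03  5.0e-04 -1.0e+00]
```

Firm against the stop, at the predicted closed position. Back off, lift straight up, and look.

```bash
python3 -m creep '[[0.4,0,0,0,0,0,0],[0.6,0,0,0,0,0,0],[0,0,-1,0,0,0,0],[0,0,-3,0,0,0,0],[0,0,-3,0,0,0,0]]'|grep -E "pos|force"; python3 -m creep '[[3,0,-3,0,0,0,0],[3,0,-2,0,0,0,0],[3,0,0,0,0,0,0],[0,3,0,0,0,0,0],[0,0,0,0,0,0,0]]'|grep -E "pos|force"
python3 - <<'E'
from h import *
t=snap('top','t2');s=snap('scene','s2');w=snap('wrist','w8');k=4
b=np.load('b.npy')
def mark(d,pts):
    im=cv2.resize(d['img'],None,fx=k,fy=k,interpolation=3)
    return im
A=mark(t,0)[600:1200,620:1300];B=mark(s,0)[600:1000,680:1220]
cv2.imwrite('pics/f.png',np.hstack([cv2.resize(A,(400,353)),cv2.resize(B,(400,353))]))
t0=load('top0');
E
```

```text
tool_pos: [0.412, 0.2349, 0.129]
wrist_force: [0.7, 0.1, 0.5]
tool_pos: [0.3354, 0.2919, 0.1799]
wrist_force: [0.6, 0.6, 0.8]
```

View pics/f.png

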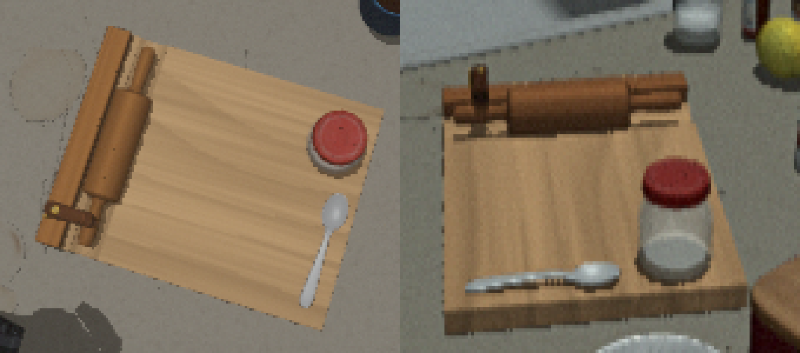

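Run:
```python
from h import *
d=load('t2');b=np.load('b.npy')
c=proj(d,T(b,[[-.09,.14,.059]]))[0].astype(int);print(c)
x0,y0=c[0]-20,c[1]-15
im=cv2.resize(d['img'][y0:y0+30,x0:x0+40],None,fx=16,fy=16,interpolation=3)
for p in T(b,[[-.0886,.1557,.059],[-.0886,.1197,.059],[-.0886,.1117,.059]]):
    u=(proj(d,p)[0]-[x0,y0]+.5)*16; cv2.circle(im,tuple(int(x) for x in u),4,(0,255,0),1)
cv2.imwrite('pics/f2.png',im)
t0=load('top0'); D=cv2.absdiff(t0['img'],d['img']).max(2)
n,l,st,_=cv2.connectedComponentsWithStats((cv2.medianBlur(D,3)>35).astype(np.uint8))
print(st[1:][st[1:,4]>12])
to([-.09,.15,.1])
```

```text
[183 240]
[[ 186  170   36   85  927]
 [ 243  185   32   88 1180]
 [ 174  243    9   12   75]
 [ 182  251    3    8   18]
 [  27  252  185   95 6928]
 [ 116  338   48   46 1279]
 [  54  345   21   35  330]
 [ 215  354   41   30  985]
 [   0  357    9   20  115]
 [  82  370   46   14  258]]
t 17.42 board tcp [-0.2041  0.1606  0.179 ] go cm [-11.38  -1.19   7.92] F [-0.3 -0.   0.2] gap -0.0
yaw err deg (tool z turn) 0.62 tool z [ 1.9e-03  5.0e-04 -1.0e+00]
```

View pics/f2.png

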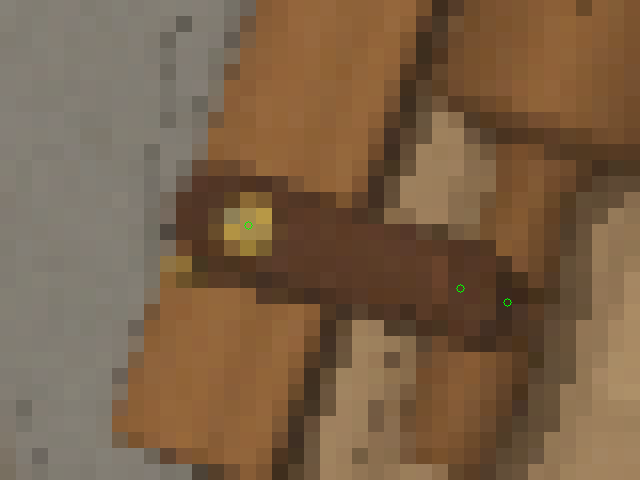

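```bash
python3 -c "
from rig import sign_off
print(sign_off())"
```

```text
the job is handed in; nothing more can be done
None
```

The rolling pin is home in the groove and the turn-button is closed across its near handle. I handed the job in at about 17.4 s on the robot's clock, out of the 64 s allowed.

- **Rolling:** I rolled the pin along with the closed fingertips on its top, in seven short strokes. I pressed with 10 N or less and saw no slip. It dropped into the groove by itself on the last stroke. The wrist view put it within about 1 mm of home once I corrected for the board offset noted below.
- **Turn-button:** I pushed it round until it was firm against its stop, at about 8 N, then backed off and moved clear.
- **Last checks:** The top view shows the arm against the brass pin and along the predicted closed line. Comparing the before and after top pictures, only the pin, the turn-button and the robot with its shadow had changed. The jar, spoon and other things had not moved, and the wrist force was about zero.
- **Disagreements:** The wrist camera put the board features up to 5 mm (typically 2–4 mm) farther toward the groove than the top-view fit, so I used the wrist figures near the turn-button. A rough slope read off the small final picture put the arm about 5° off square. The enlarged crop did not bear that out.

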